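# Try the valve of the dressing funnel over a pan

### The job

The dressing funnel is back on its post, washed and still empty, and its valve has to be tried before it is filled. First bring the empty black pan under it, standing flat on the counter with the spout over the middle of the pan, and only then squeeze the red thumb lever fully down to the grip, hold it down for a full second and let it spring all the way up again. Do not tip the pan up, and leave the food and the other things on the counter where they stand.

Things in the scene. Friction and masses are not known exactly. Their poses are not given: they have to be found in the camera images.
- funnel_stand: steel funnel on an arm of a post bolted to the counter; it does not move. Origin on the counter right under the spout, z up; the grip points along its -x, towards the robot. The round post (20 mm across, 245 mm high, foot disc 84 mm across) stands 165 mm from the origin along +x, its arm 203 mm above the counter
- spout (a point): centre of the spout's lower end, 105 mm above the counter, on the funnel's axis. The spout is 20 mm across up to 132 mm; from there the funnel widens as a cone to 150 mm across at 236 mm, and its beaded rim (156 mm across) is 264 mm above the counter
- grip (a point): middle of the top of the fixed black grip under the lever, 276 mm above the counter; the grip is 26 mm wide, 24 mm thick and reaches from 99 to 207 mm from the funnel's axis
- thumb_lever (a joint): angle of the sprung thumb lever over the grip, rad: 0 at rest (up), 0.34 fully squeezed, at its stop just above the grip. The hinge is 88 mm from the funnel's axis along the stand's -x, 286 mm above the counter, its pin along the stand's y; the inner end lifts the valve rod. The spring needs about 3 N down on the pad to start, 7 N at the stop, and lifts the lever again
- lever_pad (a point): centre of the top of the red thumb pad (36 mm along the lever, 32 mm wide) near the lever's outer end, 88 mm from the hinge. At rest it is about 322 mm above the counter and slopes up 0.33 rad away from the funnel; fully squeezed it is level, about 28 mm lower and 7 mm farther from the funnel's axis
- pan: empty open pan of black plastic, 162 mm along its x and 265 mm along its y over its flange, 65 mm high, walls 4 mm thick, 10 mm in from the edge of the flat flange (4 mm thick); 0.25 to 0.5 kg, loose, slides when pushed. Origin at the centre of its underside. It stands left or right of the funnel, its long side roughly along the world's y
- crouton_box: black plastic box 180 x 130 x 52 mm, long side along its x, full of croutons; origin at the centre of its underside. To be left alone
- cheese_bowl: blue ceramic bowl, 132 mm across and 70 mm high, heaped with grated cheese to about 95 mm; origin at the centre of its underside. To be left alone
- lid_stack: stack of four whitish clear plastic box lids, 150 x 220 mm, 32 mm high; origin at the centre of its underside. To be left alone
- spoon: spoon 240 mm long with a wooden handle, lying on the counter; origin at its middle. To be left alone
- ramekin: white ceramic ramekin, 80 mm across and 40 mm high, filled with red spice; origin at the centre of its underside. To be left alone

How it is judged:
By the outcome, as a careful person would: the job done as asked, in the order asked, and still so for the second after the job is handed in, with the robot touching nothing.
It also fails if it takes over 54 s, if anything falls off the work surface, if the arm or the gripper's body presses on something with over 40 N, if the wrist force passes 120 N, or if a joint passes its speed limit or range.

### The arm

A 7-joint arm with a two-finger parallel gripper is mounted at the origin on the work surface. World frame = base frame: x ahead of the robot, y to its left, z up, the work surface at z = 0. Lengths are in m, angles in rad, forces in N, time in s.
With the tool pointing down it reaches from about 0.35 to 0.9 m from the base axis. Payload 8.1 kg.
Tool frame: the origin (TCP) lies at the very end of the fingers, on their centre line; the grasp point (between the pads) lies 19 mm behind it; z points along the fingers, y is the line along which they close (so a half turn about z gives the same grasp; the last joint's range is limited). The gripper opens to 92 mm and grips with 3 to 60 N. Pads are 19 mm wide; open, the fingers measure 130 mm over their backs; the gripper's body (75 mm by 190 mm) begins 47 mm behind the grasp point.
Start: joints at [1.066, 0.434, 0.025, 1.573, -0.012, 1.134, -0.075], TCP at [0.244, -0.575, 0.227] pointing down, gripper open.
Joint ranges: [-2.62, 2.62], [-0.44, 2.09], [-1.27, 1.32], [0.08, 2.57], [-1.32, 4.46], [0.12, 2], [-2.74, 2.74]. Speed limits (rad/s): [2.22, 2.22, 3.01, 3.01, 3.14, 3.14, 3.14].

### API

Orientations are given as a rotation vector (axis times angle).
In Python, from cell import arm gives the robot as it stands.
- The arm moves only by the tool carry_out, never from a script. Its argument "commands" is a list of rows, each a list of 7 numbers: the opening, from 0 (shut) to 1 (fully open), then the shift along the tool's x, y, z each as a share of 0.025 m, from -1 to 1, then the turn, a rotation vector about the tool's x, y, z each as a share of 0.1 rad, from -1 to 1. A call has 1 to 8 rows; each row shifts and turns the commanded pose from where the row before left it, along the tool's axes as they then stand; what a row does not reach is not made up. A row lasts 1/10 s, in which the tool goes at most 50 mm and 8.59 degrees, less where a joint would pass 70% of its speed; a pose out of reach is approached as far as the arm can. A call with a number of a shift or a turn outside -1 to 1 is refused whole. A call with a gripper value outside its range is refused whole. The fingers move at their own pace and stop on an object; "squeeze" is the grip in N (left out, the last holds). Time passes only in rows, so rows that do not move let the fingers close. It gives the time, the measured TCP pose, the force, the opening and the grip force at its end, in the units of the state.
- arm.observe(): the state, without advancing time (a new reading comes with each control period).
- arm.get_image(name): name is "side" or "top"; returns a dict with "pixels" (480x640x3 uint8, red, green, blue), "range_z" (480x640 float32, m along the optical axis (not along the pixel's ray), 0 where there is no reading), "mtx" (3x3 intrinsics, pixels), "R" (3x3) and "t" (3): a world point X has camera coordinates R X + t. Camera axes: x right, y down, z forward; pixel columns grow to the right and rows downward; lengths in m; the calibration is good to about 2 mm. A picture is of the moment at which its call begins.
- arm.sign_off(): hands the job in; it is judged then, once.
The state is a dict: "clock": time; "joints": joint angles; "dq": joint speeds; "joint_efforts": joint torques, N m; "position": TCP position; "ee_rot": TCP orientation; "force": force on the tool from outside, world axes, zero at the start; "ft_torque": the same for the moment, N m; "width": opening from 0.0 (shut) to 1.0 (fully open); "gripper_force": force on a finger pad.
Only numpy, scipy, OpenCV 4.12 (cv2) and the standard library are available. Lean on these libraries where they do the work, as an engineer would, in place of code of your own. Each camera call takes 0.05 s, during which the arm holds its last target. There are 200 camera calls.

## Working session

There is one attempt and no reset: what is moved stays moved. The work goes in short steps, Python scripts to look and compute and a tool call to move; the robot and the scene stay as the last step left them, time stands still between calls to the robot, and variables do not carry over. Pictures are saved under pics/ and viewed, at most 10 in all, crops included, and the job is handed in when it is done.

Besides the shell and the picture viewer there is one more tool, called after ">>>" in YAML: its name, and indented under it one key for each argument. carry_out: Moves the arm, as the interface text tells. Shift numbers are shares of 0.025 m and turn numbers shares of 0.1 rad, none past 1 either way. Its arguments: {"type":"object","properties":{"commands":{"type":"array"},"squeeze":{"type":"number"}},"required":["commands"]}

```bash
mkdir -p pics; ls; cat > h.py <<'E'
import numpy as np, cv2
from cell import arm
def grab(n,f=None):
    d=arm.get_image(n)
    if f: cv2.imwrite('pics/'+f,d['pixels'][:,:,::-1])
    return d
def cloud(d):
    z=d['range_z'];v,u=np.mgrid[:480,:640];K=d['mtx']
    c=np.stack([(u-K[0,2])/K[0,0]*z,(v-K[1,2])/K[1,1]*z,z],-1)
    w=(c-d['t'])@d['R']; w[z==0]=np.nan
    return w
E
python3 - <<'E'
from h import *
for n in('top','side'):
    d=grab(n,n+'1.png');np.savez(n+'1.npz',**d);print(n,(-d['R'].T@d['t']).round(3),d['mtx'][0,0])
print(arm.observe())
E
```

```text
pics
top [ 0.392 -0.022  2.109] 609.031986274499
side [0.202 1.792 1.227] 591.4947511230491
{'clock': 0.1, 'joints': array([ 1.06642083,  0.43512958,  0.02497414,  1.57401169, -0.01160532,
        1.13400803, -0.07508418]), 'dq': array([ 1.09280281e-03, -2.51157272e-03,  4.39122638e-04, -2.59905018e-03,
       -2.20022116e-03, -8.64912505e-06, -9.88112967e-04]), 'joint_efforts': array([ 1.80678526e-03, -6.69127393e+01,  9.87215526e-01, -3.15150511e+01,
       -6.06112950e-02,  3.73171270e-02,  5.93335540e-05]), 'position': array([ 0.24417818, -0.57482212,  0.22603604]), 'ee_rot': array([-3.07710622e+00, -6.26514397e-01,  6.30439541e-04]), 'force': array([ 0.1656747 ,  0.3429744 , -0.15456425]), 'ft_torque': array([-0.02538919, -0.00286596, -0.02425326]), 'gripper_force': 0.0, 'width': 0.9987534932907646}
```

View pics/top1.png

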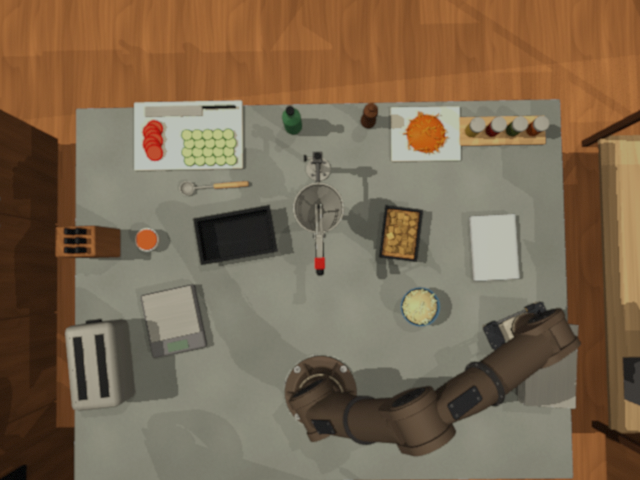

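View pics/side1.png

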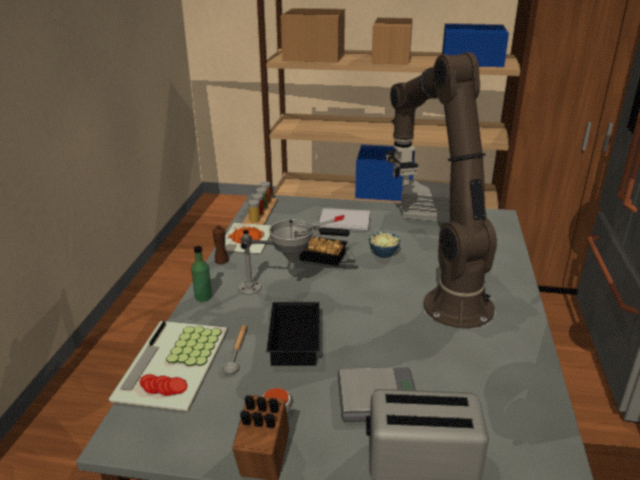

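The top view shows the black pan at about (236,235), left of the funnel. The funnel rim is centred at about (318,207), the red pad at (320,265) and the post at (318,160). The crouton box is at (402,234), and the arm is clear at lower right. The side view shows the pan at (295,333) and the red pad at (340,218).

```bash
python3 - <<'E'
from h import *
def circ(p):
    A=np.c_[2*p,np.ones(len(p))];s=np.linalg.lstsq(A,(p**2).sum(1),rcond=None)[0];return s[:2].round(4),np.sqrt(s[2]+s[:2]@s[:2]).round(4)
for n in('top','side'):
    d=dict(np.load(n+'1.npz'));w=cloud(d);P=d['pixels'].astype(int);x,y,z=w[...,0],w[...,1],w[...,2]
    print(n)
    red=(P[...,0]>130)&(P[...,1]<50)&(P[...,2]<60)&(z>.25)&(z<.4)
    r=w[red];print('red',len(r),r.mean(0).round(4),r.min(0).round(3),r.max(0).round(3))
    # pan flange: height .05-.08, region
    m=(z>.056)&(z<.075)&(x>.3)&(x<.75)&(y>.08)&(y<.5)&(P.sum(2)<200)
    p=w[m];print('pan',len(p),np.median(p[:,2]).round(4),cv2.minAreaRect(p[:,:2].astype(np.float32)))
    f=(z>.25)&(z<.275)&(x>.5)&(x<.8)&(abs(y)<.15)&~red
    q=w[f&(x>.53)];print('rim',len(q))
    for _ in range(4):
        c,R=circ(q[:,:2]);e=np.abs(np.hypot(*(q[:,:2]-c).T)-R);q=q[e<max(.004,np.median(e)*2)]
    print(c,R,len(q))
    po=w[(z>.2)&(z<.255)&(x>.74)&(x<.95)&(abs(y)<.1)];print('post',len(po),po.mean(0) if len(po) else '')
    pt=w[(z>.236)&(z<.255)&(x>.74)&(x<.95)&(abs(y)<.1)];print('posttop',len(pt),pt.mean(0) if len(pt) else '')
    for nm,xl,yl in(('crouton',(.4,.75),(-.45,-.15)),('ram',(.45,.65),(.45,.7)),('spoon',(.65,.8),(.2,.5)),('bowl',(.25,.45),(-.45,-.22)),('scale',(.15,.45),(.3,.65))):
        k=w[(z>(.012 if nm!='spoon' else .006))&(z<.12)&(x>xl[0])&(x<xl[1])&(y>yl[0])&(y<yl[1])]
        if len(k):print(nm,len(k),k.min(0).round(3),k.max(0).round(3))
E
```

```text
top
red 83 [ 0.4303 -0.005   0.3235] [ 0.416 -0.015  0.312] [0.446 0.006 0.339]
pan 826 0.0653 ((0.5368749499320984, 0.2814302444458008), (0.15938426554203033, 0.2623652219772339), 9.280431747436523)
rim 299
[ 0.6022 -0.0016] 0.0745 286
post 234 [0.80953441 0.03018643 0.21889213]
posttop 41 [ 7.66379048e-01 -5.06758300e-04  2.45279061e-01]
crouton 2214 [ 0.402 -0.45   0.012] [ 0.749 -0.151  0.083]
ram 900 [0.451 0.451 0.012] [0.65 0.7  0.12]
spoon 1390 [0.65  0.2   0.006] [0.8   0.499 0.036]
bowl 1151 [ 0.25  -0.448  0.012] [ 0.45  -0.222  0.1  ]
scale 3791 [0.15  0.302 0.012] [0.45 0.65 0.12]
side
red 22 [ 4.316e-01 -3.000e-04  3.214e-01] [ 0.419 -0.017  0.315] [0.444 0.012 0.328]
pan 761 0.0645 ((0.5362258553504944, 0.281586617231369), (0.16209536790847778, 0.2770625650882721), 9.286077499389648)
rim 291
[ 0.6005 -0.0046] 0.0734 189
post 191 [0.79591966 0.02627462 0.21709268]
posttop 30 [7.63872972e-01 5.66714950e-04 2.42716311e-01]
crouton 891 [ 0.437 -0.413  0.012] [ 0.623 -0.198  0.073]
ram 265 [0.468 0.545 0.013] [0.565 0.698 0.07 ]
spoon 872 [0.651 0.201 0.006] [0.8   0.5   0.028]
bowl 546 [ 0.25  -0.407  0.012] [ 0.45  -0.226  0.099]
scale 2549 [0.151 0.308 0.012] [0.45  0.615 0.076]
```

>>> carry_out:
  commands:
    - [1,0,0,-1,0,0,-0.95]
    - [1,0,0,-1,0,0,-0.95]
    - [1,0,0,-1,0,0,-0.95]
    - [1,0,0,-1,0,0,-0.95]
    - [1,0,0,-1,0,0,-0.95]
    - [1,0,0,-1,0,0,-0.95]
    - [1,0,0,-1,0,0,-0.95]

```text
clock: 0.8
position: [0.2442, -0.575, 0.4024]
ee_rot: [-2.702, -1.602, 0.0]
force: [-0.0, -0.4, 0.6]
width: 0.999
gripper_force: 0.0
```

>>> carry_out:
  commands:
    - [1,0,0,-1,0,0,-0.95]
    - [1,0,0,-1,0,0,-0.95]
    - [1,0,0,0,0,0,-0.95]
    - [1,0,0,0,0,0,-0.95]
    - [1,0,0,0,0,0,-0.95]
    - [1,0,0,0,0,0,-0.95]
    - [1,0,0,0,0,0,-0.95]
    - [1,0,0,0,0,0,0]

```text
clock: 1.6
position: [0.2442, -0.5752, 0.4513]
ee_rot: [-2.034, -2.394, -0.001]
force: [-0.4, 0.1, 0.0]
width: 1.001
gripper_force: 0.0
```

```bash
cat >> h.py <<'E'
from scipy.spatial.transform import Rotation as Ro
def go(*T):
    s=arm.observe();p=s['position'];R=Ro.from_rotvec(s['ee_rot']).as_matrix()
    print('t',s['clock'],'p',p.round(4),'F',s['force'].round(1),'q',s['joints'].round(2),'w',round(s['width'],2))
    print('toolx',np.degrees(np.arctan2(R[1,0],R[0,0])).round(2),'z',R[:,2].round(3))
    for t in T: print(t,'units',((np.array(t)-p)@R/.025).round(2)); p=np.array(t)
E
python3 -c "
from h import *
go((.35,-.05,.45),(.485,.46,.3),(.485,.46,.035))"
```

```text
t 1.6 p [ 0.2442 -0.5752  0.4513] F [-0.4  0.1  0. ] q [ 1.21  0.37 -0.21  1.13  0.08  1.64  1.19] w 1.0
toolx 99.3 z [-0.     0.001 -1.   ]
(0.35, -0.05, 0.45) units [20.05  7.57  0.07]
(0.485, 0.46, 0.3) units [19.25  8.63  6.01]
(0.485, 0.46, 0.035) units [-1.00e-02  0.00e+00  1.06e+01]
```

>>> carry_out:
  commands:
    - [1,0.95,0.36,0,0,0,0]
    - [1,0.95,0.36,0,0,0,0]
    - [1,0.95,0.36,0,0,0,0]
    - [1,0.95,0.36,0,0,0,0]
    - [1,0.95,0.36,0,0,0,0]
    - [1,0.95,0.36,0,0,0,0]
    - [1,0.95,0.36,0,0,0,0]

```text
clock: 2.3
position: [0.28, -0.3999, 0.4515]
ee_rot: [-2.04, -2.389, -0.0]
force: [-0.1, -0.3, 0.4]
width: 0.999
gripper_force: 0.0
```

>>> carry_out:
  commands:
    - [1,0.95,0.36,0,0,0,0]
    - [1,0.95,0.36,0,0,0,0]
    - [1,0.95,0.36,0,0,0,0]
    - [1,0.95,0.36,0,0,0,0]
    - [1,0.95,0.36,0,0,0,0]
    - [1,0.95,0.36,0,0,0,0]
    - [1,0.95,0.36,0,0,0,0]

```text
clock: 3.0
position: [0.3154, -0.2257, 0.4516]
ee_rot: [-2.04, -2.389, -0.0]
force: [-0.2, 0.1, 0.5]
width: 1.0
gripper_force: 0.0
```

>>> carry_out:
  commands:
    - [1,0.95,0.36,0,0,0,0]
    - [1,0.95,0.36,0,0,0,0]
    - [1,0.95,0.36,0,0,0,0]
    - [1,0.95,0.36,0,0,0,0]
    - [1,0.95,0.36,0,0,0,0]
    - [1,0.95,0.36,0,0,0,0]
    - [1,0.95,0.36,0,0,0,0]

```text
clock: 3.7
position: [0.3509, -0.0515, 0.4517]
ee_rot: [2.04, 2.389, -0.0]
force: [0.5, -0.8, 0.4]
width: 1.002
gripper_force: 0.0
```

```bash
python3 -c "
from h import *
go((.5075,.459,.3),(.5075,.459,.035))"
```

```text
t 3.7 p [ 0.3509 -0.0515  0.4517] F [ 0.5 -0.8  0.4] q [ 0.81 -0.12 -0.68  1.67 -0.07  1.56  0.29] w 1.0
toolx 99.03 z [ 0. -0. -1.]
(0.5075, 0.459, 0.3) units [19.19  9.39  6.07]
(0.5075, 0.459, 0.035) units [ 0.  -0.  10.6]
```

>>> carry_out:
  commands:
    - [1,0.96,0.47,0,0,0,0]
    - [1,0.96,0.47,0,0,0,0]
    - [1,0.96,0.47,0,0,0,0]
    - [1,0.96,0.47,0,0,0,0]
    - [1,0.96,0.47,0,0,0,0]
    - [1,0.96,0.47,0,0,0,0]
    - [1,0.96,0.47,0,0,0,0]

```text
clock: 4.4
position: [0.4054, 0.1273, 0.4517]
ee_rot: [2.04, 2.389, -0.0]
force: [0.6, -0.5, 0.7]
width: 0.998
gripper_force: 0.0
```

>>> carry_out:
  commands:
    - [1,0.96,0.47,0.3,0,0,0]
    - [1,0.96,0.47,0.3,0,0,0]
    - [1,0.96,0.47,0.3,0,0,0]
    - [1,0.96,0.47,0.3,0,0,0]
    - [1,0.96,0.47,0.3,0,0,0]
    - [1,0.96,0.47,0.3,0,0,0]
    - [1,0.96,0.47,0.3,0,0,0]

```text
clock: 5.1
position: [0.4599, 0.3063, 0.3985]
ee_rot: [-2.04, -2.389, 0.001]
force: [0.9, -0.9, 0.2]
width: 1.0
gripper_force: 0.0
```

>>> carry_out:
  commands:
    - [1,0.96,0.47,0.6,0,0,0]
    - [1,0.96,0.47,0.6,0,0,0]
    - [1,0.96,0.47,0.6,0,0,0]
    - [1,0.96,0.47,0.6,0,0,0]
    - [1,0.96,0.47,0.6,0,0,0]
    - [1,0.96,0.47,0.6,0,0,0]
    - [1,0,0,0,0,0,0]

```text
clock: 5.8
position: [0.5052, 0.4607, 0.3054]
ee_rot: [-2.035, -2.391, 0.007]
force: [-0.4, -0.9, 0.3]
width: 1.0
gripper_force: 0.0
```

```bash
python3 -c "
from h import *
go((.5075,.459,.1),(.5075,.459,.035));grab('side','s2.png')"
```

```text
t 5.8 p [0.5052 0.4607 0.3054] F [-0.4 -0.9  0.3] q [-0.32  0.65 -0.93  1.23  0.51  1.5  -1.02] w 1.0
toolx 99.2 z [-0.004 -0.002 -1.   ]
(0.5075, 0.459, 0.1) units [-0.07  0.12  8.21]
(0.5075, 0.459, 0.035) units [0.   0.01 2.6 ]
```

View pics/s2.png

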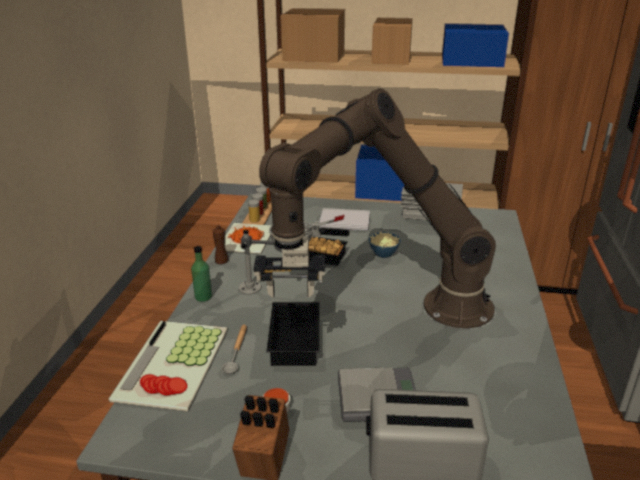

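The arm stands over the pan's far (+y) end, fingers at about (295,275) in the side view, with the pan untouched. Next I descend beyond its end.

>>> carry_out:
  commands:
    - [1,-0.05,0.12,1,0,0,0]
    - [1,0,0,1,0,0,0]
    - [1,0,0,1,0,0,0]
    - [1,0,0,1,0,0,0]
    - [1,0,0,1,0,0,0]
    - [1,0,0,1,0,0,0]
    - [1,0,0,1,0,0,0]
    - [1,0,0,0.6,0,0,0]

```text
clock: 6.65
position: [0.5096, 0.4564, 0.118]
ee_rot: [2.038, 2.389, -0.002]
force: [-0.2, 0.0, 0.4]
width: 1.0
gripper_force: 0.0
```

>>> carry_out:
  commands:
    - [1,0,0,1,0,0,0]
    - [1,0,0,0.8,0,0,0]
    - [1,0,0,0.5,0,0,0]
    - [1,0,0,0.4,0,0,0]
    - [1,0,0,0,0,0,0]

```text
clock: 7.15
position: [0.5092, 0.4574, 0.051]
ee_rot: [2.036, 2.392, -0.002]
force: [0.2, 0.0, 0.4]
width: 1.001
gripper_force: 0.0
```

```bash
python3 - <<'E'
from h import *
d=np.array([.065,-.2845]);c=np.array([.5365,.2815])
# TCP goal: contact plane 10 mm ahead of TCP
u=np.array([-.161,.987]);goal=np.array([.6015,-.003])+u*(.1325+.0105)
st=c+u*.143
go((*st,.035),(*(st+(goal-st)/2),.035),(*goal,.035));print(goal)
w=cloud(grab('top'));P=w[(w[...,2]>.01)&(w[...,2]<.11)&(w[...,0]>.4)&(w[...,0]<.62)&(w[...,1]>.43)&(w[...,1]<.5)];print(len(P))
E
```

```text
t 7.15 p [0.5092 0.4574 0.051 ] F [0.2 0.  0.4] q [-0.33  0.85 -0.83  1.53  0.69  1.06 -1.17] w 1.0
toolx 99.19 z [-0.001 -0.001 -1.   ]
(np.float64(0.513477), np.float64(0.42264099999999993), 0.035) units [-1.4  -0.05  0.64]
(np.float64(0.5459769999999999), np.float64(0.28039099999999995), 0.035) units [-5.82  0.38  0.01]
(np.float64(0.578477), np.float64(0.138141), 0.035) units [-5.82  0.38  0.01]
[0.578477 0.138141]
14
```

>>> carry_out:
  commands:
    - [1,0,0,0.6,0,0,0]
    - [1,-0.5,0,0,0,0,0]
    - [1,-0.5,0,0,0,0,0]
    - [1,-0.4,0,0,0,0,0]
    - [1,-0.3,0.02,0,0,0,0]
    - [1,-0.4,0.03,0,0,0,0]
    - [1,-0.5,0.04,0,0,0,0]

```text
clock: 7.9
position: [0.5218, 0.3944, 0.0372]
ee_rot: [-2.034, -2.393, -0.002]
force: [-0.6, 2.8, 1.2]
width: 0.998
gripper_force: 1.6
```

>>> carry_out:
  commands:
    - [1,-0.5,0.03,0,0,0,0]
    - [1,-0.5,0.03,0,0,0,0]
    - [1,-0.5,0.03,0,0,0,0]
    - [1,-0.5,0.03,0,0,0,0]
    - [1,-0.5,0.03,0,0,0,0]
    - [1,-0.5,0.03,0,0,0,0]
    - [1,-0.4,0.03,0,0,0,0]
    - [1,0,0,0,0,0,0]

```text
clock: 8.7
position: [0.5416, 0.3082, 0.0362]
ee_rot: [2.037, 2.389, -0.003]
force: [0.4, 0.4, -0.7]
width: 1.001
gripper_force: 0.0
```

```bash
cat >> h.py <<'E'
def pan():
    for n in('top','side'):
        d=grab(n);w=cloud(d);x,y,z=np.moveaxis(w,-1,0);P=d['pixels']
        m=(z>.059)&(z<.071)&(x>.4)&(x<.72)&(y>-.15)&(y<.45)&(P.sum(2)<190)
        m=cv2.morphologyEx(m.astype(np.uint8),cv2.MORPH_CLOSE,np.ones((3,3)))
        k,l,st,_=cv2.connectedComponentsWithStats(m);i=1+np.argmax(st[1:,4]);s=(l==i)&np.isfinite(z)&(abs(z-.065)<.008)
        print(n,s.sum(),cv2.minAreaRect(w[s][:,:2].astype(np.float32)))
E
python3 -c "
from h import *
pan();go((.578,.138,.036));d=grab('top','t3.png')"
```

```text
top 161 ((0.6333511471748352, 0.18823575973510742), (0.012958347797393799, 0.21275049448013306), 8.539823532104492)
side 115 ((0.5169257521629333, 0.08626190572977066), (0.046910110861063004, 0.13074825704097748), 9.49665355682373)
t 8.8 p [0.5408 0.3095 0.0361] F [0.9 0.1 0.2] q [-0.08  0.8  -0.84  1.71  0.71  0.96 -1.03] w 1.0
toolx 99.15 z [-0.001 -0.002 -1.   ]
(0.578, 0.138, 0.036) units [-7.01  0.38  0.02]
```

View pics/t3.png

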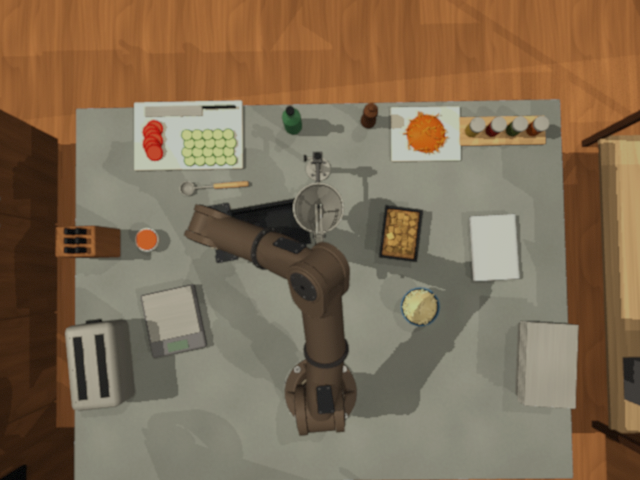

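The top view shows the pan pushed partway, now at about (265,230), still yawed slightly. The elbow hangs near (318,275), close to the red pad, so I check its height.

```bash
python3 - <<'E'
from h import *
d=grab('top');w=cloud(d)
for u,v in((205,225),(230,235),(250,245),(280,260),(300,270),(320,265),(318,285),(320,320)):print(u,v,w[v,u].round(3))
d=grab('side','s3.png');w=cloud(d)
a=(w[...,2]>.3)&(w[...,0]>.2)&(w[...,0]<.62)&(abs(w[...,1])<.35)
p=w[a]
for y0 in np.arange(-.1,.32,.05):
    q=p[(p[:,1]>=y0)&(p[:,1]<y0+.05)]
    if len(q):print(round(y0,2),len(q),q.min(0).round(3),q.max(0).round(3))
E
```

```text
205 225 [0.535 0.301 0.474]
230 235 [0.503 0.225 0.533]
250 245 [0.473 0.166 0.587]
280 260 [0.433 0.088 0.639]
300 270 [0.407 0.036 0.719]
320 265 [ 0.418 -0.01   0.712]
318 285 [ 0.373 -0.005  0.727]
320 320 [ 0.286 -0.007  0.625]
-0.05 436 [ 0.201 -0.047  0.301] [ 0.483 -0.     0.733]
0.0 2761 [0.2   0.    0.302] [0.478 0.05  0.736]
0.05 1013 [0.312 0.05  0.555] [0.494 0.1   0.713]
0.1 663 [0.397 0.1   0.506] [0.519 0.15  0.638]
0.15 668 [0.415 0.15  0.479] [0.532 0.2   0.595]
0.2 637 [0.443 0.2   0.432] [0.562 0.25  0.55 ]
0.25 822 [0.463 0.25  0.362] [0.585 0.3   0.514]
0.3 1466 [0.477 0.3   0.3  ] [0.6   0.35  0.479]
```

View pics/s3.png

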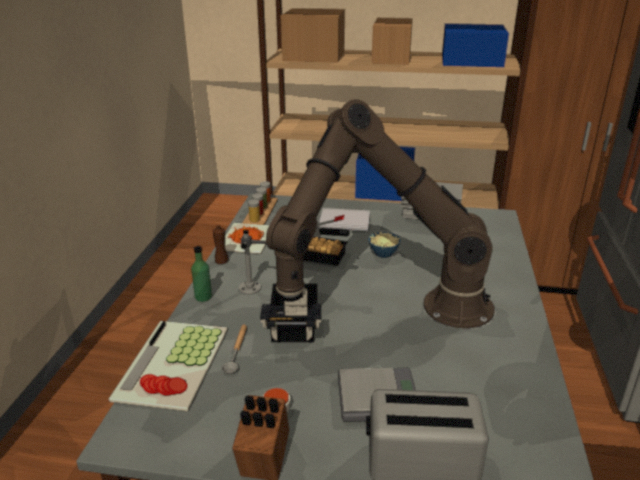

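The side view shows the gripper pushing the pan's end at (290,325). The forearm clears the lever by more than 0.15 m, so I keep pushing.

>>> carry_out:
  commands:
    - [1,-0.3,0.03,0,0,0,0]
    - [1,-0.5,0.03,0,0,0,0]
    - [1,-0.5,0.03,0,0,0,0]
    - [1,-0.5,0.03,0,0,0,0]
    - [1,-0.5,0.03,0,0,0,0]
    - [1,-0.5,0.03,0,0,0,0]
    - [1,-0.5,0.03,0,0,0,0]
    - [1,-0.3,0,0,0,0,0]

```text
clock: 9.75
position: [0.5609, 0.2215, 0.0367]
ee_rot: [2.037, 2.391, -0.0]
force: [-0.0, 2.7, 0.7]
width: 0.998
gripper_force: 1.3
```

>>> carry_out:
  commands:
    - [1,-0.4,0.03,0,0,0,0]
    - [1,-0.4,0.03,0,0,0,0]
    - [1,-0.4,0.03,0,0,0,0]
    - [1,-0.4,0.03,0,0,0,0]
    - [1,-0.4,0.03,0,0,0,0]
    - [1,-0.3,0,0,0,0,0]
    - [1,0,0,0,0,0,0]

```text
clock: 10.45
position: [0.5737, 0.165, 0.0365]
ee_rot: [2.037, 2.39, -0.002]
force: [-0.4, -0.7, -0.6]
width: 0.998
gripper_force: 0.0
```

```bash
python3 -c "
from h import *
go((.578,.138,.036));d=grab('top','t4.png')
d=grab('side')
w=cloud(d);np.save('w.npy',w);x,y,z=np.moveaxis(w,-1,0);q=w[(z>.059)&(z<.071)&(x>.45)&(x<.73)&(y>-.16)&(y<.25)&(d['pixels'].sum(2)<190)];print(len(q),q.min(0),q.max(0),cv2.minAreaRect(q[:,:2].astype(np.float32)))"
```

```text
t 10.45 p [0.5737 0.165  0.0365] F [-0.4 -0.7 -0.6] q [ 0.18  0.77 -0.85  1.78  0.72  0.93 -0.82] w 1.0
toolx 99.11 z [-0.    -0.001 -1.   ]
(0.578, 0.138, 0.036) units [-1.09  0.    0.02]
235 [ 0.49388075 -0.12272039  0.05919383] [0.69220509 0.18175307 0.07096897] ((0.5915510654449463, 0.03128296881914139), (0.16232050955295563, 0.28848570585250854), 9.800515174865723)
```

View pics/t4.png

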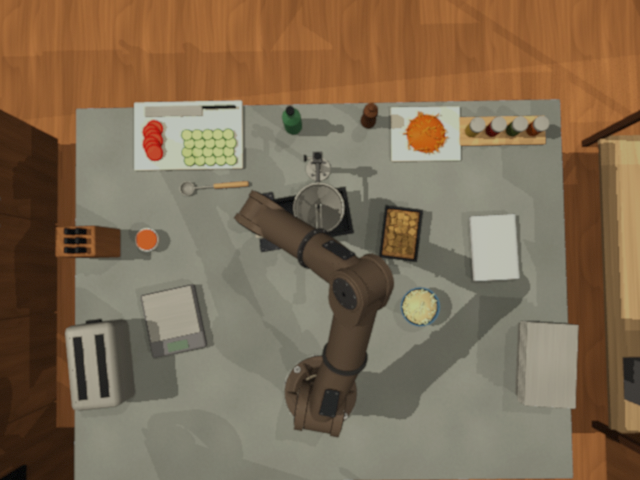

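The top view shows the pan now under the funnel, spanning (262,200) to (353,240), with the crouton box untouched. I measure the free (-y) end to get the remaining distance.

```bash
cat >> h.py <<'E'
def pan2(a=9.3,ymax=.11):
    a=np.radians(a);v=np.array([np.cos(a),np.sin(a)]);u=np.array([-v[1],v[0]])
    for n in('top','side'):
        d=grab(n);w=cloud(d);x,y,z=np.moveaxis(w,-1,0)
        q=w[(z>.058)&(z<.071)&(x>.45)&(x<.73)&(y>-.17)&(y<ymax)&(d['pixels'].sum(2)<190)][:,:2]
        pu,pv=q@u,q@v;lo=np.percentile(pu,1);m=(np.percentile(pv,1)+np.percentile(pv,99))/2
        s=np.array([.6015,-.003]);c=u*(lo+.1315)+v*m
        print(n,len(q),'width',np.ptp(np.percentile(pv,[1,99])).round(4),'c',c.round(4),'left u,v mm',((s-c)@u*1e3).round(1),((s-c)@v*1e3).round(1))
        e=q[(pu<lo+.012)]; print(' end edge deg',np.degrees(np.arctan2(*np.linalg.svd(e-e.mean(0))[2][0][::-1])).round(1))
E
python3 -c "
from h import *
pan2()"
```

```text
top 228 width 0.158 c [0.595  0.0254] left u,v mm -29.1 1.8
 end edge deg -170.7
side 151 width 0.1611 c [0.5955 0.0102] left u,v mm -14.0 3.8
 end edge deg 175.0
```

>>> carry_out:
  commands:
    - [1,-0.3,0.03,0,0,0,0]
    - [1,-0.3,0.03,0,0,0,0]
    - [1,-0.3,0.02,0,0,0,0]
    - [1,-0.2,0,0,0,0,0]
    - [1,0,0,0,0,0,0]
    - [1,0,0,0,0,0,0]

```text
clock: 11.25
position: [0.5796, 0.1392, 0.0365]
ee_rot: [2.036, 2.391, -0.002]
force: [0.8, -0.6, -0.2]
width: 1.004
gripper_force: 0.0
```

```bash
python3 -c "
from h import *
pan2(ymax=.08);go((.578,.138,.036))"
```

```text
top 241 width 0.1562 c [ 0.6011 -0.0007] left u,v mm -2.4 0.0
 end edge deg -170.6
side 131 width 0.1608 c [ 0.6016 -0.007 ] left u,v mm 4.0 0.5
 end edge deg -170.7
t 11.35 p [0.5795 0.1396 0.0365] F [-0.1  0.4  0.5] q [ 0.23  0.77 -0.86  1.78  0.72  0.93 -0.78] w 1.0
toolx 99.2 z [-0.    -0.001 -1.   ]
(0.578, 0.138, 0.036) units [-0.05 -0.07  0.02]
```

>>> carry_out:
  commands:
    - [1,0.4,0,0,0,0,0]
    - [1,0.8,0,0,0,0,0]
    - [1,1,0,0,0,0,0]
    - [1,1,0,0,0,0,0]
    - [1,0,0,-0.6,0,0,0]
    - [0,0,0,-1,0,0,0]
    - [0,0,0,-1,0,0,0]
    - [0,0,0,-1,0,0,-0.94]

```text
clock: 12.15
position: [0.5665, 0.2195, 0.1282]
ee_rot: [1.919, 2.487, -0.0]
force: [0.6, -0.6, -1.1]
width: 0.787
gripper_force: 0.0
```

>>> carry_out:
  commands:
    - [0,0,0,-1,0,0,-0.94]
    - [0,0,0,-1,0,0,-0.94]
    - [0,0,0,-1,0,0,-0.94]
    - [0,0,0,-1,0,0,-0.94]
    - [0,0,0,-1,0,0,-0.94]
    - [0,0,0,-1,0,0,-0.94]
    - [0,0,0,-1,0,0,-0.94]
    - [0,0,0,-1,0,0,-0.94]

```text
clock: 12.95
position: [0.5664, 0.2191, 0.3281]
ee_rot: [0.868, 3.019, -0.0]
force: [0.1, -0.0, -0.7]
width: 0.091
gripper_force: 0.0
```

>>> carry_out:
  commands:
    - [0,0,0,-1,0,0,-0.94]
    - [0,0,0,-1,0,0,-0.94]
    - [0,0,0,-1,0,0,-0.94]
    - [0,0,0,-1,0,0,-0.94]
    - [0,0,0,-1,0,0,-0.94]
    - [0,0,0,-0.8,0,0,-0.94]
    - [0,0,0,0,0,0,0]
    - [0,0,0,0,0,0,0]

```text
clock: 13.75
position: [0.5665, 0.2195, 0.4719]
ee_rot: [0.001, 3.141, -0.0]
force: [-0.2, 0.7, -1.0]
width: 0.004
gripper_force: 0.0
```

```bash
python3 -c "
from h import *
pan2(ymax=.16);go((.43,-.003,.42),(.43,-.003,.335));grab('side','s5.png')"
```

```text
top 431 width 0.1571 c [ 6.012e-01 -6.000e-04] left u,v mm -2.4 -0.1
 end edge deg -170.9
side 458 width 0.1608 c [ 0.6008 -0.0045] left u,v mm 1.4 0.9
 end edge deg -170.2
t 13.85 p [0.5666 0.2189 0.4708] F [ 0.4  1.4 -0.6] q [ 0.17  0.55 -1.23  1.08  0.54  1.82  0.71] w 0.0
toolx 179.94 z [-0.001 -0.001 -1.   ]
(0.43, -0.003, 0.42) units [ 5.45 -8.88  2.05]
(0.43, -0.003, 0.335) units [-0.   0.   3.4]
```

View pics/s5.png

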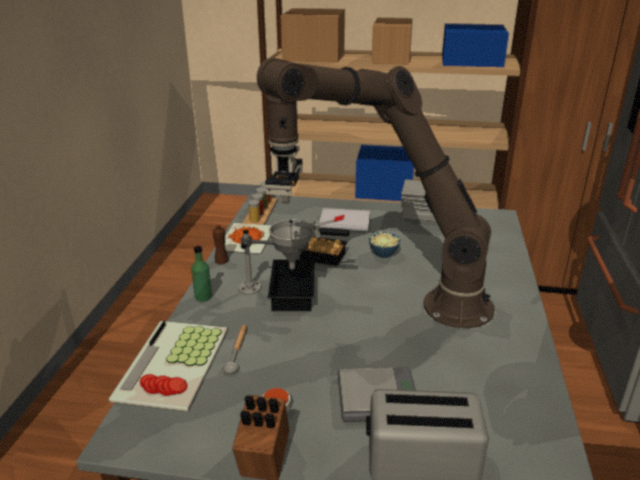

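The side view shows the pan standing flat under the spout at (293,285), the lever up at (338,218) and the arm clear above. I move over the pad now.

>>> carry_out:
  commands:
    - [0,0.5,-0.8,0,0,0,0]
    - [0,0.5,-0.8,0,0,0,0]
    - [0,0.5,-0.8,0,0,0,0]
    - [0,0.5,-0.8,0,0,0,0]
    - [0,0.5,-0.8,0,0,0,0]
    - [0,0.5,-0.8,0,0,0,0]
    - [0,0.5,-0.8,0,0,0,0]
    - [0,0.5,-0.8,0,0,0,0]

```text
clock: 14.7
position: [0.466, 0.0581, 0.4709]
ee_rot: [-0.002, -3.14, 0.001]
force: [0.0, 0.0, 0.6]
width: 0.002
gripper_force: 0.0
```

>>> carry_out:
  commands:
    - [0,0.5,-0.8,0,0,0,0]
    - [0,0.5,-0.8,0.5,0,0,0]
    - [0,0.45,-0.8,0.8,0,0,0]
    - [0,0,-0.08,0.8,0,0,0]
    - [0,0,0,0.8,0,0,0]
    - [0,0,0,0.8,0,0,0]
    - [0,0,0,0.8,0,0,0]
    - [0,0,0,0,0,0,0]

```text
clock: 15.5
position: [0.4287, -0.0035, 0.3568]
ee_rot: [-0.001, -3.137, 0.0]
force: [-0.4, -1.0, -0.0]
width: 0.005
gripper_force: 0.0
```

```bash
python3 - <<'E'
from h import *
go((.43,-.003,.335),(.424,-.003,.294))
for n in('top','side'):
    d=grab(n,'p6.png' if n=='side' else None);w=cloud(d);P=d['pixels'].astype(int);z=w[...,2]
    r=w[(P[...,0]>110)&(P[...,1]<50)&(P[...,2]<60)&(z>.25)&(z<.4)];print(n,len(r),r.mean(0).round(4) if len(r) else '')
im=cv2.imread('pics/p6.png')[150:270,250:410];cv2.imwrite('pics/p6c.png',cv2.resize(im,None,fx=4,fy=4))
E
```

```text
t 15.5 p [ 0.4287 -0.0035  0.3568] F [-0.4 -1.  -0. ] q [ 0.98  0.18 -1.23  1.73  0.17  1.36  1.29] w 0.01
toolx 179.95 z [-0.005 -0.    -1.   ]
(0.43, -0.003, 0.335) units [-0.05  0.02  0.87]
(0.424, -0.003, 0.294) units [ 0.23 -0.    1.64]
top 0 
side 19 [0.4315 0.0022 0.3224]
```

View pics/p6c.png

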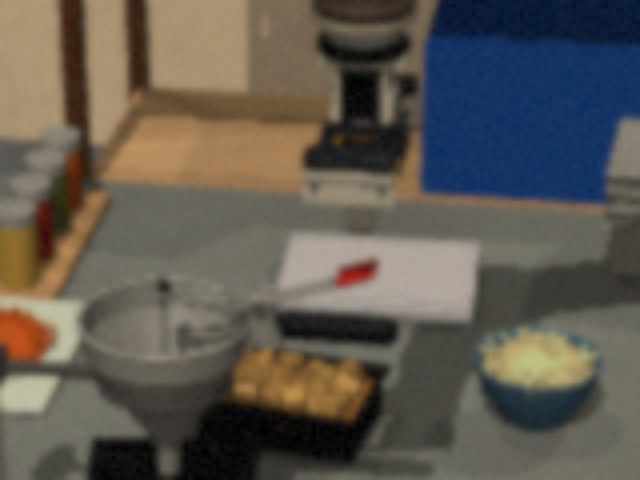

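The crop shows the closed fingertips at (360,215), right above the red pad at (357,270); the lever is at rest. I press down slowly.

>>> carry_out:
  commands:
    - [0,0,0,0.4,0,0,0]
    - [0,0,0,0.4,0,0,0]
    - [0,0.02,0,0.3,0,0,0]
    - [0,0.04,0,0.3,0,0,0]
    - [0,0.04,0,0.25,0,0,0]
    - [0,0.04,0,0.25,0,0,0]
    - [0,0.04,0,0.2,0,0,0]
    - [0,0,0,0,0,0,0]

```text
clock: 16.4
position: [0.4257, -0.0028, 0.3063]
ee_rot: [0.0, -3.141, -0.0]
force: [-2.6, -0.6, 4.7]
width: 0.001
gripper_force: 2.5
```

>>> carry_out:
  commands:
    - [0,0.02,0,0.2,0,0,0]
    - [0,0.02,0,0.2,0,0,0]
    - [0,0,0,0.15,0,0,0]
    - [0,0,0,0,0,0,0]

```text
clock: 16.8
position: [0.4246, -0.0027, 0.2933]
ee_rot: [0.0, -3.14, 0.001]
force: [-7.3, 0.1, 10.9]
width: 0.006
gripper_force: 5.2
```

>>> carry_out:
  commands:
    - [0,0,0,0.08,0,0,0]
    - [0,0,0,0,0,0,0]

```text
clock: 17.0
position: [0.4246, -0.0026, 0.2924]
ee_rot: [0.0, -3.14, 0.002]
force: [-13.4, -3.4, 28.6]
width: 0.005
gripper_force: 14.1
```

```bash
python3 - <<'E'
from h import *
go()
d=grab('side','p7.png')
im=cv2.imread('pics/p7.png')[150:270,250:410];cv2.imwrite('pics/p7c.png',cv2.resize(im,None,fx=4,fy=4))
E
```

```text
t 17.0 p [ 0.4246 -0.0026  0.2924] F [-13.4  -3.4  28.6] q [ 0.94  0.22 -1.22  1.86  0.23  1.22  1.23] w 0.0
toolx -179.99 z [-0.001 -0.001 -1.   ]
```

View pics/p7c.png

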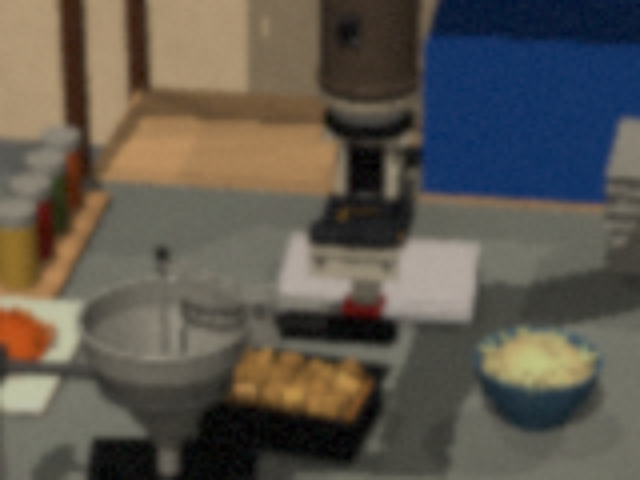

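The crop shows the lever level on the grip at (362,305), with the valve rod raised at (162,255). Force jumped to 28 N, so it is at the stop. I hold for 1.4 s, then release.

>>> carry_out:
  commands:
    - [0,0,0,0,0,0,0]
    - [0,0,0,0,0,0,0]
    - [0,0,0,0,0,0,0]
    - [0,0,0,0,0,0,0]
    - [0,0,0,0,0,0,0]
    - [0,0,0,0,0,0,0]
    - [0,0,0,0,0,0,0]

```text
clock: 17.75
position: [0.4246, -0.0026, 0.2925]
ee_rot: [0.0, -3.141, 0.002]
force: [-13.9, -1.6, 27.3]
width: 0.003
gripper_force: 13.9
```

>>> carry_out:
  commands:
    - [0,0,0,0,0,0,0]
    - [0,0,0,0,0,0,0]
    - [0,0,0,0,0,0,0]
    - [0,0,0,0,0,0,0]
    - [0,0,0,0,0,0,0]
    - [0,0,0,0,0,0,0]
    - [0,0,0,0,0,0,0]

```text
clock: 18.45
position: [0.4246, -0.0026, 0.2925]
ee_rot: [0.0, -3.141, 0.002]
force: [-13.4, -1.4, 27.6]
width: 0.009
gripper_force: 13.9
```

>>> carry_out:
  commands:
    - [0,0,0,-0.2,0,0,0]
    - [0,-0.04,0,-0.3,0,0,0]
    - [0,-0.05,0,-0.3,0,0,0]
    - [0,-0.05,0,-0.3,0,0,0]
    - [0,0,0,-0.4,0,0,0]
    - [0,0,0,-0.6,0,0,0]
    - [0,0,0,-1,0,0,0]
    - [0,0,0,-1,0,0,0]

```text
clock: 19.25
position: [0.4279, -0.0029, 0.3943]
ee_rot: [0.001, -3.14, -0.0]
force: [0.5, 0.5, -0.8]
width: 0.003
gripper_force: 0.0
```

>>> carry_out:
  commands:
    - [0,0,0,-1,0,0,0]
    - [0,0,0,-0.6,0,0,0]
    - [0,0,0,0,0,0,0]
    - [0,0,0,0,0,0,0]

```text
clock: 19.65
position: [0.4283, -0.0029, 0.433]
ee_rot: [0.0, -3.141, 0.0]
force: [-0.4, -0.4, -0.3]
width: 0.005
gripper_force: 0.0
```

```bash
python3 - <<'E'
from h import *
go();pan2(ymax=.16)
for n in('top','side'):
    d=grab(n,'e_%s.png'%n);w=cloud(d);P=d['pixels'].astype(int);z=w[...,2]
    r=w[(P[...,0]>110)&(P[...,1]<50)&(P[...,2]<60)&(z>.25)&(z<.4)];print(n,len(r),r.mean(0).round(4) if len(r) else '')
E
```

```text
t 19.65 p [ 0.4283 -0.0029  0.433 ] F [-0.4 -0.4 -0.3] q [ 1.    0.13 -1.22  1.57  0.12  1.53  1.35] w 0.0
toolx -180.0 z [-0. -0. -1.]
top 480 width 0.1567 c [ 6.013e-01 -3.000e-04] left u,v mm -2.7 -0.3
 end edge deg -170.9
side 447 width 0.1608 c [ 0.601  -0.0055] left u,v mm 2.4 0.9
 end edge deg -170.1
top 0 
side 19 [0.4317 0.0005 0.322 ]
```

View pics/e_side.png

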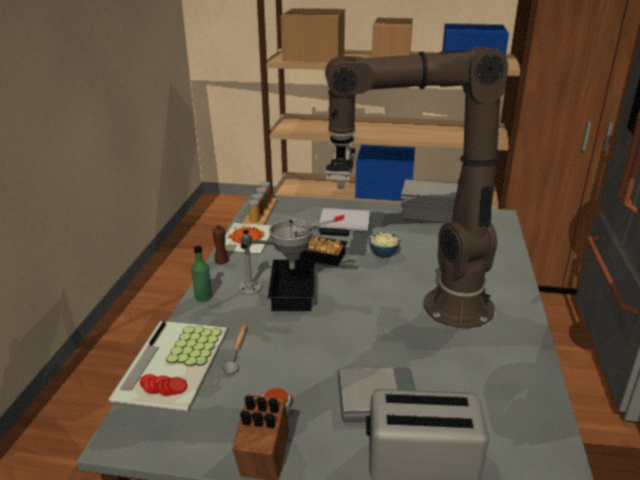

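The final side view shows the pan flat under the funnel at (293,285), the lever back up at (340,218) with the pad at 0.322 m as at rest, the other things unmoved and the arm clear.

```bash
python3 -c "
from cell import arm
print(arm.sign_off())"
```

```text
the job is handed in; nothing more can be done
None
```

The job is handed in: the pan stands flat under the spout, centred to within about 3 mm, and the lever was then held at its stop for at least 1.4 s and sprang back to its rest height; the other things look unmoved.

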